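# Clamp a seal stone in the carving vice with its square key

### The job

A seal stone stands loose between the jaws of the small green carving vice. Take the red-handled square key from its wooden stand, feel its square end fully home into the brass socket down in the vice's round well, and turn it clockwise as far as it goes so that the jaw clamps the stone; then let go, leaving the key standing in the socket. Be gentle: never push or twist the key hard against the vice, do not touch the stone, and leave the other things on the desk as they are.

Things in the scene. Friction and masses are not known exactly. Their poses are not given: they have to be found in the camera images.
- key_grip (a point): Centre of the key's flat red grip, half-way up it: 40 mm long (key's x) x 14 mm thick (y; pinch across this) x 44 mm high (z, up). Below it a collar 31 mm across, 5 mm thick, and a 13 mm square steel shank 38 mm long, its sides parallel to the grip's; its last 6 mm taper to an 8 mm square tip, which lies 65 mm below this point. About 140 g.
- key_tip (a point): Middle of the square tip of the key, the lowest point of its shank; its z axis runs up along the key.
- key: The same key; origin at the tip, z up along the key.
- stand: Wooden block 64 x 64 mm, 48 mm high, fixed to the desk, with a 20 mm square hole in its top; origin at the centre of its underside. The key's collar rests on its top, the shank hangs free in the hole. It stands to the left or to the right of the vice.
- vise: Green vice fixed to the desk, origin at the centre of its underside: slab 100 (x) x 212 (y) x 22 mm high; round well with a 6 mm wall at y = -60 mm; fixed steel jaw at y = 64 to 94 mm, top 52 mm above the desk; sliding jaw of the same height at y = 17 to 37 mm.
- well (a point): Centre of the round well's mouth (48 mm across), 52 mm above the desk; axes as the vice's. 6 mm below this is the flat face of the brass spindle, with a 14 mm square socket 18 mm deep, so a key fully home has its tip 24 mm below this. The socket's centre lies up to 3.5 mm off this point in x and in y, and its square is turned up to 0.6 rad either way from the vice's axes: feel or look for both.
- spindle (a joint): Turn of the brass spindle from its start at 0, in rad; grows clockwise seen from above, to a hard stop at 1.1. It takes about 0.08 N m, up to 0.15 N m over the last 0.1 rad as the jaw grips the stone, and stays where it is left. It does not shift sideways, and light pressing does not turn it.
- jaw: Sliding jaw, steel, 70 x 20 x 30 mm high, origin at the centre of its underside, moves along the vice's +y by 2.7 mm per rad of the spindle, 3 mm in all. The stone starts with about 2.8 mm of play.
- stone_mid (a point): Centre of the seal stone, a white square pillar 24 x 24 x 46 mm with a terracotta band, standing on the vice's slab between the jaws (its top 68 mm above the desk).
- stone: The same stone; origin at the centre of its underside.
- inkstone: Bystander: round black inkstone 84 mm across, 25 mm high; origin at its underside.
- paint_jar: Bystander: jar 44 mm across, 50 mm high, yellow cap.
- dish: Bystander: white plate 100 mm across, 20 mm high.
- water_cup: Bystander: blue cup 72 mm across, 75 mm high.
- spare_stone: Bystander: amber seal stone lying on its side, 20 x 55 x 20 mm.
- paperweight: Bystander: dark wooden bar 35 x 160 x 16 mm.
- brush: Bystander: brush 190 mm long lying on the desk.
There are look-alikes about, which are no part of the job. What is meant by the key is not black, and is the smaller of those in its own colour.

How it is judged:
By the outcome, as a careful person would: the job done as asked, in the order asked, and still so for the second after the job is handed in, with the robot touching nothing.
It also fails if it takes over 72 s, if anything falls off the work surface, if the arm or the gripper's body presses on something with over 40 N, if the wrist force passes 120 N, or if a joint passes its speed limit or range.

### The arm

A 6-joint arm with a two-finger parallel gripper is mounted at the origin on the work surface. World frame = base frame: x ahead of the robot, y to its left, z up, the work surface at z = 0. Lengths are in m, angles in degrees, forces in N, time in s.
With the tool pointing down it reaches from about 0.375 to 0.975 m from the base axis. Payload 3.8 kg.
Tool frame: the origin (TCP) lies between the finger pads; the fingertips stand 25 mm ahead of it and the grasp point (between the pads) lies 6 mm ahead of it; z points along the fingers, y is the line along which they close (so a half turn about z gives the same grasp; the last joint's range is limited). The gripper opens to 85 mm and grips with 20 to 120 N. Pads are 22 mm wide; open, the fingers measure 114 mm over their backs; the gripper's body (76 mm by 85 mm) begins 54 mm behind the grasp point. The pads swing forward as they close: fully open they stand 13 mm farther back than shut.
Start: joints at [-68.119, 15.12, 91.902, -0, 72.978, -2.114], TCP at [0.274, -0.617, 0.256] pointing down, gripper open.
Joint ranges: [-150.88, 150.88], [-54.13, 125.18], [17.81, 147.31], [-75.09, 255.09], [0, 152.58], [-146.25, 146.25]. Speed limits (degrees/s): [147.25, 147.25, 180, 180, 180, 180].

### API

Orientations are given as a 3x3 rotation matrix whose columns are the frame's x, y, z axes.
In Python, from station import bot, viewer, job_done gives the robot as it stands.
- The arm moves only by the tool servo_tool, never from a script. Its argument "targets" is a list of rows, each a list of 3 entries, a list of its own where there are three numbers: the shift along the tool's x, y, z in m, then the turn about the tool's z in degrees, then the gripper command: -1 is shut, 1 is fully open, values between are in proportion. A call has 1 to 8 rows; each row shifts and turns the commanded pose from where the row before left it, along the tool's axes as they then stand; what a row does not reach is not made up. A row lasts 1/10 s, in which the tool goes at most 50 mm and 8.59 degrees, less where a joint would pass 70% of its speed; a pose out of reach is approached as far as the arm can. A call with a gripper value outside its range is refused whole. The fingers move at their own pace and stop on an object; "squeeze" is the grip in N (left out, the last holds). Time passes only in rows, so rows that do not move let the fingers close. It gives the time, the measured TCP pose, the force, the opening and the grip force at its end, in the units of the state.
- bot.get_obs(): the state, without advancing time (a new reading comes with each control period).
- viewer.read_camera(name): name is "side" or "top"; returns the picture (384x512x3 uint8, red, green, blue); there is no depth.
- viewer.calibration(name): a dict with "fx", "fy", "cx", "cy" (pixels), "cam_to_world" (4x4, takes a point from camera to world coordinates). Camera axes: x right, y up, looking along -z (the intrinsics and any distortion apply to the point x, -y, -z); pixel columns grow to the right and rows downward; lengths in m; the calibration is good to about 2 mm. A picture is of the moment at which its call begins. calibration takes no time and is no camera call.
- job_done(): hands the job in; it is judged then, once.
The state is a dict: "time_s": time; "joint_positions": joint angles; "joint_vel": joint speeds; "joint_torque": joint torques, N m; "eef_pos": TCP position; "ee_rot": TCP orientation; "contact_force": force on the tool from outside, world axes, zero at the start; "ft_torque": the same for the moment, N m; "opening": opening from 0.0 (shut) to 1.0 (fully open); "gripper_force": force on a finger pad.
Only numpy, scipy, OpenCV 4.12 (cv2) and the standard library are available. Lean on these libraries where they do the work, as an engineer would, in place of code of your own. Each camera call takes 0.05 s, during which the arm holds its last target. There are 200 camera calls.

## Working session

There is one attempt and no reset: what is moved stays moved. The work goes in short steps, Python scripts to look and compute and a tool call to move; the robot and the scene stay as the last step left them, time stands still between calls to the robot, and variables do not carry over. Pictures are saved under pics/ and viewed, at most 10 in all, crops included, and the job is handed in when it is done.

Besides the shell and the picture viewer there is one more tool, called after "Call:" as a command line: name --argument value ..., lists and objects as JSON in quotes. servo_tool: Moves the arm, as the interface text tells. Its arguments: {"type":"object","properties":{"targets":{"type":"array"},"squeeze":{"type":"number"}},"required":["targets"]}

```bash
mkdir -p pics; cat > h.py <<'E'
import numpy as np, cv2
from station import bot, viewer, job_done
def shot(n,f=None):
    im=viewer.read_camera(n)
    if f: cv2.imwrite('pics/'+f,im[:,:,::-1])
    return im
def ray(n,u,v):
    c=viewer.calibration(n);T=np.array(c["cam_to_world"])
    d=T[:3,:3]@np.array([(u-c["cx"])/c["fx"],-(v-c["cy"])/c["fy"],-1.]);return T[:3,3],d
def onz(n,u,v,z):
    o,d=ray(n,u,v);return o+d*(z-o[2])/d[2]
def proj(n,p):
    c=viewer.calibration(n);T=np.array(c["cam_to_world"]);q=T[:3,:3].T@(np.array(p)-T[:3,3])
    return np.array([c["cx"]+c["fx"]*q[0]/-q[2],c["cy"]+c["fy"]*-q[1]/-q[2]])
E
python3 - <<'E'
from h import *
a=shot('top','t0.png');b=shot('side','s0.png')
print(viewer.calibration('top'));print(viewer.calibration('side'));print(bot.get_obs())
E
```

```text
{'fx': 365.02463761463906, 'fy': 365.02463761463906, 'cx': 256.0149983368602, 'cy': 194.52079073983924, 'cam_to_world': array([[ 1.85365338e-02,  9.91359857e-01, -1.29853885e-01,
         4.44114248e-01],
       [-9.99824584e-01,  1.87279974e-02,  2.53382335e-04,
        -6.89248183e-02],
       [ 2.68309631e-03,  1.29826410e-01,  9.91533108e-01,
         9.67977331e-01],
       [ 0.00000000e+00,  0.00000000e+00,  0.00000000e+00,
         1.00000000e+00]])}
{'fx': 456.63351878591067, 'fy': 456.63351878591067, 'cx': 252.2022236782741, 'cy': 187.13767799007732, 'cam_to_world': array([[-0.8951607 ,  0.31575461, -0.31462096,  0.19480288],
       [-0.44545215, -0.65921541,  0.60581137,  0.6004917 ],
       [-0.01611525,  0.68244712,  0.7307573 ,  0.92615771],
       [ 0.        ,  0.        ,  0.        ,  1.        ]])}
{'time_s': 0.1, 'joint_positions': array([-6.81193567e+01,  1.51643089e+01,  9.19749654e+01, -1.51221144e-03,
        7.29781640e+01, -2.11415161e+00]), 'joint_vel': array([ 0.00807306, -0.13478414, -0.13744145,  0.10068441, -0.03583127,
       -0.00887977]), 'joint_torque': array([ 5.86460264e-04, -5.16706824e+01, -3.68590450e+01, -5.54731480e-05,
        6.27710469e-03, -1.32387635e-05]), 'eef_pos': array([ 0.27424943, -0.61609092,  0.25507828]), 'ee_rot': array([[ 9.13579272e-01,  4.06659925e-01, -7.87283483e-04],
       [ 4.06660684e-01, -9.13577313e-01,  1.89262432e-03],
       [ 5.04101331e-05, -2.04921958e-03, -9.99997899e-01]]), 'contact_force': array([-0.35542514, -0.89100685, -0.04383751]), 'ft_torque': array([-0.04175474, -0.0010948 , -0.02076959]), 'gripper_force': 0.0, 'opening': 1.004388765681161}
```

```bash
python3 -c "
import cv2,numpy as np
a=cv2.imread('pics/t0.png');b=cv2.imread('pics/s0.png')
cv2.imwrite('pics/c0.png',cv2.resize(np.vstack([a,b]),(800,1200))[:600]);cv2.imwrite('pics/c1.png',cv2.resize(b,(800,600)))"
```

```text
(no output)
```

View pics/c0.png

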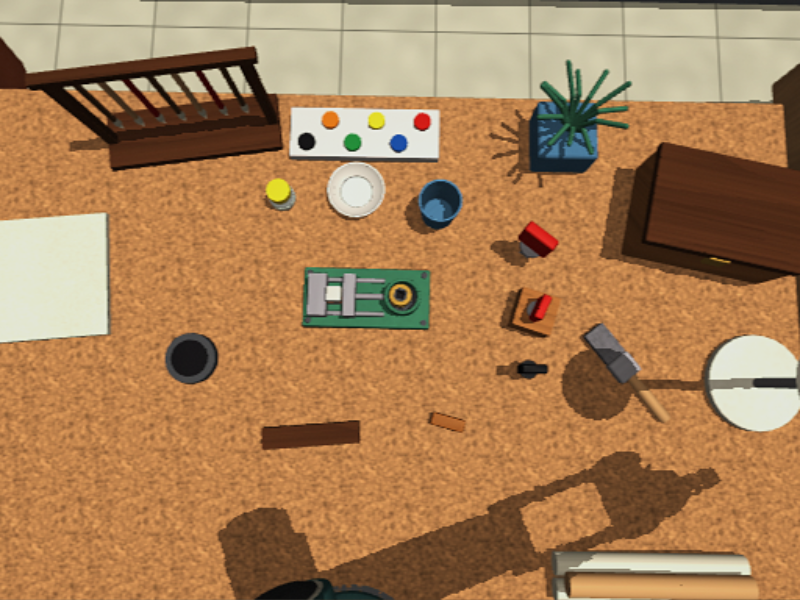

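View pics/c1.png

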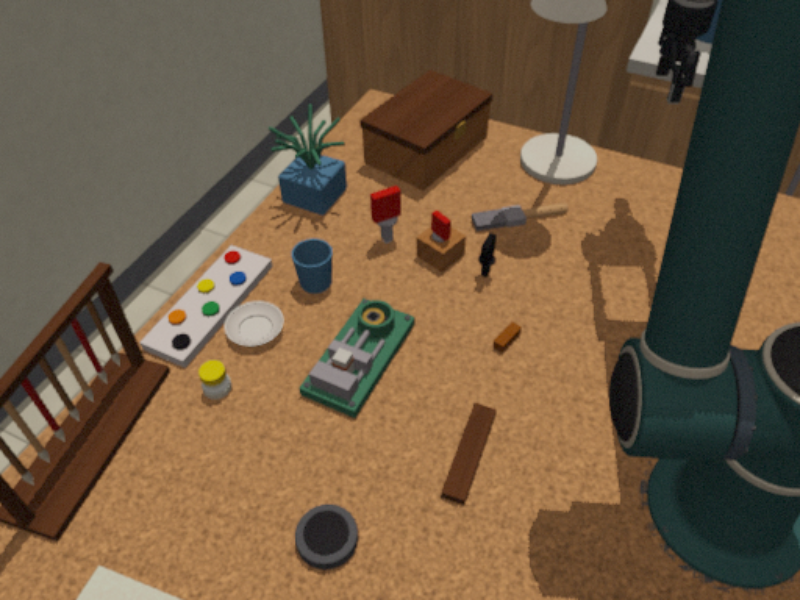

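Top view (800-px scale): candidates are a large red key standing free at (538,240), a red key in the wooden stand at (540,307), and a black one at (533,369). The stand's key is the smaller red one, so it fits. The vice is at (367,298) with its well at (401,295). I'll confirm with one enlarged crop and measure.

```bash
python3 - <<'E'
from h import *
a=cv2.imread('pics/t0.png');b=cv2.imread('pics/s0.png')
c1=cv2.resize(a[130:230,310:370],(360,600),interpolation=cv2.INTER_CUBIC)
c2=cv2.resize(a[168:212,235:279],(300,300),interpolation=cv2.INTER_CUBIC)
c3=cv2.resize(b[110:180,230:310],(343,300),interpolation=cv2.INTER_CUBIC)
cv2.imwrite('pics/c2.png',np.hstack([c1,np.vstack([c2,c3[:,:300]])]))
for n,im in(('top',a),('side',b)):
    h=cv2.cvtColor(im,cv2.COLOR_BGR2HSV)
    m=((h[...,0]<5)|(h[...,0]>174))&(h[...,1]>190)&(h[...,2]>70)
    k,l,s,ce=cv2.connectedComponentsWithStats(m.astype(np.uint8))
    for i in range(1,k):
        if s[i,4]>30: print(n,s[i],ce[i])
    g=((h[...,0]>55)&(h[...,0]<90)&(h[...,1]>100)&(h[...,2]>40)).astype(np.uint8)
    k,l,s,ce=cv2.connectedComponentsWithStats(g)
    for i in range(1,k):
        if s[i,4]>400: 
            print('green',n,s[i],ce[i]); 
            if n=='top':
                r=cv2.minAreaRect(cv2.findContours((l==i).astype(np.uint8),0,2)[0][0]);print(r,[onz(n,*p,.022).round(4) for p in cv2.boxPoints(r)])
# top red face
h=cv2.cvtColor(a,cv2.COLOR_BGR2HSV);print(h[188:208,334:356,2]);print((a[188:208,334:356,2].astype(int)-a[188:208,334:356,1])) 
E
```

```text
top [265  73  10  10  83] [269.69879518  77.53012048]
top [336 142  21  18 168] [346.1547619  150.45238095]
top [342 189  11  15  87] [346.90804598 195.98850575]
green top [343  39  61  54 783] [370.09706258  68.39591315]
((372.7766418457031, 66.62690734863281), (58.35133361816406, 53.862770080566406), 4.085616588592529) [array([ 0.8548, -0.2968,  0.022 ]), array([ 1.011 , -0.3093,  0.022 ]), array([ 1.0019, -0.4703,  0.022 ]), array([ 0.8461, -0.4546,  0.022 ])]
green top [ 194  171   81   40 1584] [241.42866162 191.4229798 ]
((234.00296020507812, 190.3846893310547), (79.8455581665039, 37.21854019165039), 1.4688007831573486) [array([0.5297, 0.0924, 0.022 ]), array([0.6281, 0.0939, 0.022 ]), array([ 0.6266, -0.1165,  0.022 ]), array([ 0.5283, -0.1152,  0.022 ])]
side [237 119  19  23 329] [246.39513678 130.12462006]
side [276 135  12  19 146] [281.82191781 143.71917808]
side [144 161   9   7  53] [147.96226415 164.09433962]
green side [ 192  193   72   74 1173] [235.1372549  225.91389599]
[[177 186 176 170 170 172 182 190 193 193 194 198 201 163 139 173 182 186
  181 180 193 203]
 [1
[... 2925 characters left out ...]
3 184 184 188 141  68  65  70
   73  75  76  76]
 [ 40  42  42  33  16  26  53  48 120 178 186 185 187 187 119  56  68  68
   68  70  71  72]
 [ 40  41  41  43  39  47  52  45 104 161 182 190 190 166  86  68  71  71
   69  67  66  62]
 [ 35  39  41  41  41  51  48  48  44  55 112 161 180 122  63  74  73  74
   72  72  71  69]
 [ 37  36  37  37  41  47  51  49  49  45  42  41  63  74  74  75  76  74
   73  72  68  62]
 [ 35  35  36  36  35  38  43  47  45  58  72  75  76  76  75  74  74  74
   74  74  72  62]
 [ 61  37  35  35  35  34  32  55  71  72  74  76  75  74  73  75  76  74
   74  74  68  57]
 [ 79  77  75  76  76  74  73  72  72  70  70  69  71  74  76  78  76  75
   76  77  70  61]]
```

View pics/c2.png

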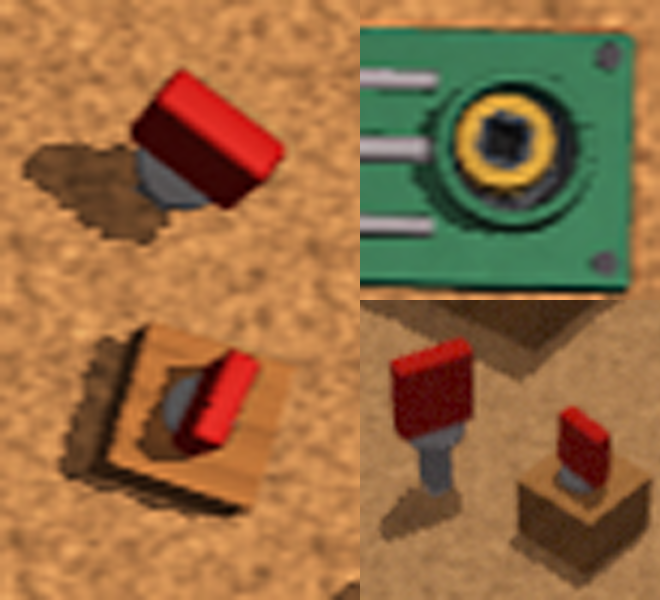

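The crop confirms it: the red key in the stand is the smaller of the two reds. The brass face is visible off-centre in the well, with a dark square at about (256.6,188.2) in the raw image. Next I'll compute poses.

```bash
cat >> h.py <<'E'
def redtop(im):
    a=im.astype(int); m=np.zeros(a.shape[:2]);w=np.clip((a[...,0]-a[...,1]-80)/105.,0,1)*(a[...,0]>130)*(a[...,1]<80); return w
E
python3 - <<'E'
from h import *
ims=[shot('top') for _ in range(5)]
a=np.mean(ims,0); cv2.imwrite('pics/tavg.png',a[:,:,::-1].astype(np.uint8))
w=redtop(a);w[:,:335]=0;w[:,360:]=0;w[:185]=0;w[210:]=0
v,u=np.nonzero(w>.1);W=w[v,u]
P=np.array([onz('top',x,y,.097)[:2] for x,y in zip(u,v)]);c=(P*W[:,None]).sum(0)/W.sum()
C=np.cov(P.T,aweights=W);e,V=np.linalg.eigh(C)
print('grip',c,'long',np.sqrt(12*e),np.degrees(np.arctan2(V[1,1],V[0,1])))
print('proj side of grip top', proj('side',[*c,.097]),'area mm2',W.sum()*(0.871/365*1e3)**2)
# brass
h=cv2.cvtColor(a.astype(np.uint8),cv2.COLOR_RGB2HSV)
y0,y1,x0,x1=172,208,240,275
b=(a[...,0]-a[...,2])[y0:y1,x0:x1];val=a[y0:y1,x0:x1].mean(2)
m=((h[...,0]>12)&(h[...,0]<32)&(h[...,1]>100)&(h[...,2]>90))[y0:y1,x0:x1].astype(np.uint8)
k,l,s,ce=cv2.connectedComponentsWithStats(m);print(s,ce)
i=1+np.argmax(s[1:,4]);ct=cv2.findContours((l==i).astype(np.uint8),0,1)[0][0]
hull=cv2.convexHull(ct);(cx,cy),r=cv2.minEnclosingCircle(hull);E=cv2.fitEllipse(ct)
print('ring',cx+x0,cy+y0,r,E, onz('top',cx+x0,cy+y0,.046),onz('top',E[0][0]+x0,E[0][1]+y0,.046))
print(val[6:28,6:28].astype(int))
E
```

```text
grip [ 0.55907424 -0.28922585] long [0.01187781 0.0378677 ] 155.03914974226046
proj side of grip top [282.51364475 137.94768638] area mm2 415.96486216479474
[[   0    0   35   36 1130]
 [  15    0   14    1   14]
 [  30    0    2    1    2]
 [  34    0    1    1    1]
 [   9   10   15   14  113]] [[17.00884956 17.87876106]
 [21.5         0.        ]
 [30.5         0.        ]
 [34.          0.        ]
 [15.96460177 16.34513274]]
ring 256.0 188.0 7.280210018157959 ((15.904361724853516, 16.27109146118164), (13.08350658416748, 14.207330703735352), 100.35039520263672) [ 0.58164719 -0.06881087  0.046     ] [ 0.58094302 -0.06857972  0.046     ]
[[ 92  90  92  92  91  90  91  87  83  87  88  86  88  88  85  87  90  93
   92  93  93  93]
 [120  90  92  92  92  88  85  87  95 100 100  98  96  97  96  93  83  70
   79  93  93  93]
 [ 99  91  93  91  85  87  97  88  59  34  15  15  22  31  49  80  95  92
   88  90  93  93]
 [ 81  93  70  61  91  86  48  15  27  36  34  34  25  13  15  24  49  79
   92  89  91  93]
 [ 94  74  65  93  87  45  41 105 142 146 147 147 129  82  35  17  16  34
   73 
[... 894 characters left out ...]
0  93 131 149 160 137  90  67
   37  37  54  83]
 [ 49  76  79  51  45  91 138 149 144 143 141 140 144 154 141  82  51  51
   37  38  65  92]
 [ 44  69  94  72  39  40  85 136 153 154 156 161 161 127  71  58  70  66
   36  56  86  79]
 [ 38  45  77  88  60  36  37  28  39  71  83  65  41  43  56  70  63  37
   46  74  92  72]
 [ 47  33  58  91  86  60  35  41  44  37  29  62  72  68  85  64  36  47
   76  97  75  70]
 [ 46  39  29  62  90  90  77  73  67  43  40  52  73  84  63  28  40  77
   99  81  52  77]
 [ 43  46  39  29  56  83  89  86  74  71  70  57  69  62  52  79  94 100
   74  44  80  98]
 [ 74  43  46  39  23  25  66  93  93  91  88  87  87  89  93  98  82  40
   37  78  98  98]]
```

```bash
python3 - <<'E'
from h import *
a=cv2.imread('pics/tavg.png')[:,:,::-1].astype(float)
val=a[...,0]  # red: brass bright
sub=cv2.resize(val[180:197,248:265],None,fx=10,fy=10,interpolation=cv2.INTER_CUBIC)
for thr in(90,110,130,150):
    m=(sub<thr).astype(np.uint8);k,l,s,ce=cv2.connectedComponentsWithStats(m)
    i=l[85,80]; 
    if i==0: continue
    mm=l==i; v,u=np.nonzero(mm)
    if s[i,4]>8000: print(thr,s[i]);continue
    P=np.array([onz('top',248+(x-4.5)/10,180+(y-4.5)/10,.046)[:2] for x,y in zip(u,v)])
    c=P.mean(0);d=P-c;z=(d[:,0]+1j*d[:,1]);f=(z**4).sum()/(abs(z)**4).sum()
    # square oriented at angle 0 has corners at 45 -> z^4 sum negative
    r=cv2.minAreaRect((d*1e3).astype(np.float32))
    print(thr,s[i],c,np.sqrt(len(P)*(0.93/365*100)**2),'ang',np.degrees(np.angle(-f))/4,abs(f),r)
# side view of socket
p=proj('side',[.5814,-.0688,.046]);print(p)
im=np.mean([shot('side') for _ in range(4)],0)
x,y=p.round().astype(int)
c1=cv2.resize(im[y-18:y+18,x-24:x+24,::-1].astype(np.uint8),(480,360),interpolation=cv2.INTER_CUBIC)
c2=cv2.resize(a[180:197,248:265,::-1].astype(np.uint8),(320,320),interpolation=cv2.INTER_CUBIC)
o=np.zeros((360,800,3),np.uint8);o[:,:480]=c1;o[:320,480:]=c2;cv2.imwrite('pics/c3.png',o)
E
```

```text
Traceback (most recent call last):
  File "h.py", line 11, in onz
    o,d=ray(n,u,v);return o+d*(z-o[2])/d[2]
        ~~~^^^^^^^
  File "h.py", line 8, in ray
    c=viewer.calibration(n);T=np.array(c["cam_to_world"])
ValueError: time passes only in moves, steps and waits
```

```bash
python3 - <<'E'
s=open('h.py').read().replace('c=viewer.calibration(n)','c=cal(n)').replace('def shot','from functools import lru_cache\n@lru_cache\ndef cal(n): return viewer.calibration(n)\ndef shot',1)
open('h.py','w').write(s)
E
python3 - <<'E'
from h import *
a=cv2.imread('pics/tavg.png')[:,:,::-1].astype(float)
val=a[...,0]
sub=cv2.resize(val[180:197,248:265],None,fx=10,fy=10,interpolation=cv2.INTER_CUBIC)
for thr in(90,110,130,150,170):
    m=(sub<thr).astype(np.uint8);k,l,s,ce=cv2.connectedComponentsWithStats(m)
    i=l[85,80]
    if i==0 or s[i,4]>8000: continue
    v,u=np.nonzero(l==i)
    P=np.array([onz('top',248+(x-4.5)/10,180+(y-4.5)/10,.046)[:2] for x,y in zip(u,v)])
    c=P.mean(0);d=P-c;z=(d[:,0]+1j*d[:,1]);f=(z**4).sum()/(abs(z)**4).sum()
    r=cv2.minAreaRect((d*1e3).astype(np.float32))
    print(thr,s[i],c,np.sqrt(len(P))*(0.93/365*100),'ang',np.degrees(np.angle(-f))/4,abs(f),r)
p=proj('side',[.5814,-.0688,.046]);print(p)
im=np.mean([shot('side') for _ in range(4)],0)
x,y=p.round().astype(int)
c1=cv2.resize(im[y-18:y+18,x-24:x+24,::-1].astype(np.uint8),(480,360),interpolation=cv2.INTER_CUBIC)
c2=cv2.resize(a[180:197,248:265,::-1].astype(np.uint8),(320,320),interpolation=cv2.INTER_CUBIC)
o=np.zeros((360,800,3),np.uint8);o[:,:480]=c1;o[:320,480:]=c2;cv2.imwrite('pics/c3.png',o)
E
```

```text
90 [  44   44   76   82 4538] [ 0.58141871 -0.06834737] 17.164151131597084 ang -14.806110234267042 0.1738570824061013 ((0.04543304443359375, 0.03813362121582031), (18.299474716186523, 20.146385192871094), 78.39787292480469)
110 [  42   43   81   84 5021] [ 0.58141231 -0.0683443 ] 18.054488741252484 ang -15.378306540857745 0.13245730904738498 ((-0.03069305419921875, -0.050952911376953125), (19.450016021728516, 20.86419677734375), 77.25132751464844)
130 [  40   42   85   87 5506] [ 0.58139258 -0.06837625] 18.90637151446894 ang -15.582499487420934 0.1062128331820685 ((-0.08882427215576172, -0.0991811752319336), (20.72068977355957, 21.454498291015625), 76.04790496826172)
150 [  38   41   88   89 5972] [ 0.58136547 -0.06838305] 19.69019347979873 ang -14.535850828552164 0.0923460927968634 ((-0.1405487060546875, -0.1500377655029297), (21.841341018676758, 22.209461212158203), 74.92739868164062)
170 [  35   39   94   93 6521] [ 0.58131876 -0.06835267] 20.575347755503397 ang -16.28728923033187 0.08253861974250185 ((-0.1884608268737793, -0.17609691619873047), (23.121450424194336, 23.102741241455078), 73.45587921142578)
[239.03511821 201.72457932]
```

View pics/c3.png

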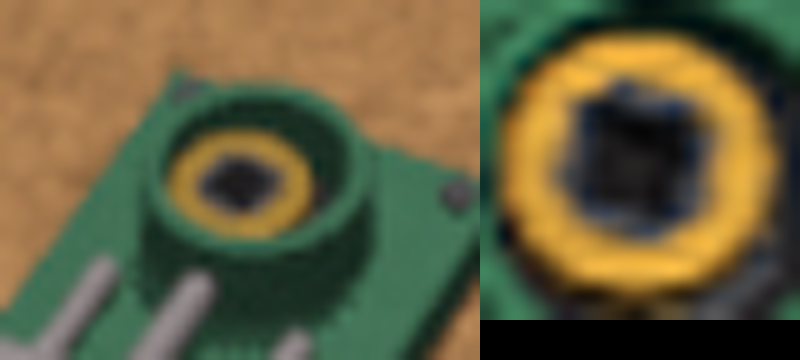

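The side view shows the socket as a dark square in the brass. I estimate its centre at (0.5814, -0.0684) and its turn at about -15° in world. The key grip is at (0.559, -0.289) with its long axis at 155°, the same as -25° mod 90. I'll move away from the lamp first, then turn the tool -131° so J6 keeps range for the clamping turn.

Call:
servo_tool --targets '[[[0.0122, -0.0274, 0], 0, 1], [[0.0122, -0.0274, 0], 0, 1], [[0.0122, -0.0274, 0], 0, 1], [[0.0122, -0.0274, 0], 0, 1], [[0.0122, -0.0274, 0], 0, 1], [[0, 0, 0], -8.5, 1], [[0, 0, 0], -8.5, 1], [[0, 0, 0], -8.5, 1]]'

```text
time_s: 1.35
eef_pos: [0.2746, -0.4664, 0.2567]
ee_rot: [[0.645, 0.765, 0.0], [0.765, -0.645, -0.001], [-0.0, 0.001, -1.0]]
contact_force: [0.8, -0.6, -0.5]
opening: 1.003
gripper_force: 0.0
```

Call:
servo_tool --targets '[[[0, 0, 0], -8.5, 1], [[0, 0, 0], -8.5, 1], [[0, 0, 0], -8.5, 1], [[0, 0, 0], -8.5, 1], [[0, 0, 0], -8.5, 1], [[0, 0, 0], -8.5, 1], [[0, 0, 0], -8.5, 1], [[0, 0, 0], -8.5, 1]]'

```text
time_s: 2.15
eef_pos: [0.2745, -0.4667, 0.2565]
ee_rot: [[-0.467, 0.884, 0.0], [0.884, 0.467, -0.0], [-0.0, -0.0, -1.0]]
contact_force: [-0.1, 0.0, 0.3]
opening: 1.0
gripper_force: 0.0
```

Call:
servo_tool --targets '[[[0, 0, 0], -8.5, 1], [[0, 0, 0], -8.5, 1], [[0, 0, 0], -8.5, 1], [[0, 0, 0], -8.5, 1], [[0, 0, 0], -3.5, 1], [[0, 0, 0], 0, 1]]'

```text
time_s: 2.75
eef_pos: [0.2745, -0.4667, 0.2565]
ee_rot: [[-0.906, 0.423, 0.0], [0.423, 0.906, -0.0], [-0.0, -0.0, -1.0]]
contact_force: [1.3, 0.0, 0.6]
opening: 0.996
gripper_force: 0.0
```

```bash
cat >> h.py <<'E'
def st(tx,ty,tz,psi):
    "state and remaining tool-axis shift / turn to a TCP target with tool y at psi"
    o=bot.get_obs();R=o['ee_rot'];p=o['eef_pos']
    ps=np.degrees(np.arctan2(R[1,1],R[0,1]))
    print('t',round(o['time_s'],2),'p',p.round(4),'psi',ps.round(2),'tilt',R[:2,2].round(4),'J',o['joint_positions'].round(1),'F',o['contact_force'].round(2),'M',o['ft_torque'].round(3),'op',round(o['opening'],3),'g',round(o['gripper_force'],1))
    print('to go (tool)',(R.T@(np.array([tx,ty,tz])-p)).round(4),'turn',round(-((psi-ps+180)%360-180),2))
E
python3 -c "
from h import *
st(.559,-.289,.16,65);print(onz('top',483,245,0))"
```

```text
t 2.75 p [ 0.2745 -0.4667  0.2565] psi 65.0 tilt [ 0.0002 -0.0003] J [ -62.2    0.6  108.3    0.    71.1 -127.2] F [1.26 0.04 0.61] M [0.017 0.003 0.003] op 0.996 g 0.0
to go (tool) [-0.1827  0.2813  0.0965] turn -0.0
[ 0.44823035 -0.66880334  0.        ]
```

Call:
servo_tool --targets '[[[-0.0228, 0.0352, 0], 0, 1], [[-0.0228, 0.0352, 0], 0, 1], [[-0.0228, 0.0352, 0], 0, 1], [[-0.0228, 0.0352, 0], 0, 1], [[-0.0228, 0.0352, 0], 0, 1], [[-0.0228, 0.0352, 0], 0, 1], [[-0.0228, 0.0352, 0], 0, 1], [[-0.0228, 0.0352, 0], 0, 1]]'

```text
time_s: 3.55
eef_pos: [0.5602, -0.2875, 0.2565]
ee_rot: [[-0.906, 0.424, 0.0], [0.424, 0.906, -0.0], [-0.0, -0.0, -1.0]]
contact_force: [1.0, 0.0, 0.4]
opening: 0.998
gripper_force: 0.0
```

Call:
servo_tool --targets '[[[0, 0, 0.03], 0, 1], [[0, 0, 0.03], 0, 1], [[0, 0, 0.03], 0, 1], [[0, 0, 0], 0, 1], [[0, 0, 0], 0, 1]]'

```text
time_s: 4.05
eef_pos: [0.5585, -0.2884, 0.1661]
ee_rot: [[-0.906, 0.424, -0.001], [0.424, 0.906, 0.001], [0.001, 0.0, -1.0]]
contact_force: [0.1, -0.2, -0.2]
opening: 0.999
gripper_force: 0.0
```

```bash
python3 -c "
from h import *
st(.559,-.289,.085,65)
a=shot('side');b=shot('top')
x,y=proj('side',[.559,-.289,.1]).astype(int)
cv2.imwrite('pics/c4.png',np.hstack([cv2.resize(a[y-50:y+40,x-50:x+40,::-1],(400,400),interpolation=2),cv2.resize(b[150:240,300:390,::-1],(400,400),interpolation=2)]))"
```

```text
t 4.05 p [ 0.5585 -0.2884  0.1661] psi 64.94 tilt [-0.0013  0.0007] J [-29.6  14.2 103.   -0.   63.  -94.5] F [ 0.1  -0.24 -0.19] M [ 0.048  0.036 -0.049] op 0.999 g 0.0
to go (tool) [-0.0008 -0.0003  0.0811] turn -0.06
```

View pics/c4.png

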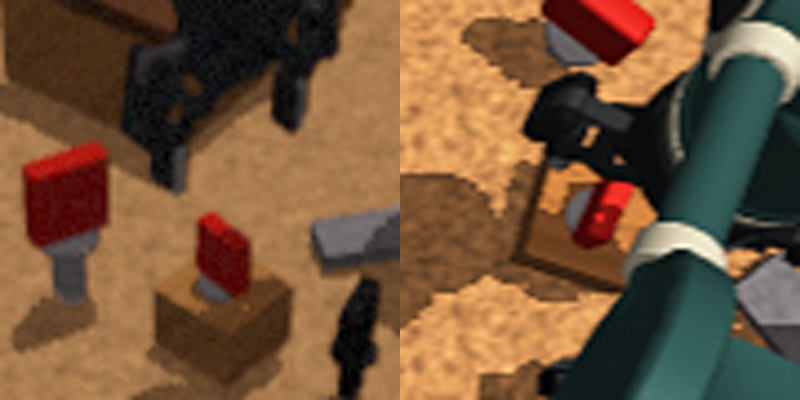

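The gripper straddles the stand's red key, seen in the side crop at (225,250). Descend and grip.

Call:
servo_tool --targets '[[[-0.0008, 0, 0.027], 0, 1], [[0, 0, 0.025], 0, 1], [[0, 0, 0.02], 0, 1], [[0, 0, 0.009], 0, 1], [[0, 0, 0], 0, 1], [[0, 0, 0], 0, 1]]'

```text
time_s: 4.75
eef_pos: [0.5607, -0.2897, 0.0871]
ee_rot: [[-0.906, 0.423, 0.002], [0.423, 0.906, -0.001], [-0.003, -0.0, -1.0]]
contact_force: [-0.2, -0.0, 0.8]
opening: 0.998
gripper_force: 0.0
```

Call:
servo_tool --targets '[[[0, 0, 0], 0, -0.3], [[0, 0, 0], 0, -0.5], [[0, 0, 0], 0, -0.7], [[0, 0, 0], 0, -1], [[0, 0, 0], 0, -1], [[0, 0, 0], 0, -1], [[0, 0, 0], 0, -1]]' --squeeze 40

```text
time_s: 5.45
eef_pos: [0.5597, -0.289, 0.0855]
ee_rot: [[-0.906, 0.423, 0.0], [0.423, 0.906, -0.0], [-0.0, -0.0, -1.0]]
contact_force: [-0.7, 0.4, 1.8]
opening: 0.159
gripper_force: 39.8
```

```bash
python3 -c "
from h import *
st(.559,-.289,.085,65)"
```

```text
t 5.45 p [ 0.5597 -0.289   0.0855] psi 65.0 tilt [ 0.0003 -0.0001] J [-29.6  19.1 106.1   0.   54.8 -94.6] F [-0.66  0.4   1.84] M [-0.004  0.04  -0.044] op 0.159 g 39.8
to go (tool) [ 0.0006 -0.0003  0.0005] turn -0.0
```

Gripped at about 13.5 mm opening. Lift, turn -10°, and carry it above the well.

Call:
servo_tool --targets '[[[0, 0, -0.01], 0, -1], [[0, 0, -0.02], 0, -1], [[0, 0, -0.03], 0, -1], [[0, 0, -0.03], 0, -1], [[0, 0, -0.02], 0, -1], [[0, 0, 0], -5, -1], [[0, 0, 0], -5, -1], [[0, 0, 0], 0, -1]]'

```text
time_s: 6.25
eef_pos: [0.5594, -0.2888, 0.1958]
ee_rot: [[-0.966, 0.259, 0.0], [0.259, 0.966, -0.0], [-0.0, -0.0, -1.0]]
contact_force: [0.0, 0.6, -1.8]
opening: 0.157
gripper_force: 39.4
```

Call:
servo_tool --targets '[[[0.0045, 0.0273, 0], 0, -1], [[0.0045, 0.0273, 0], 0, -1], [[0.0045, 0.0273, 0], 0, -1], [[0.0045, 0.0273, 0], 0, -1], [[0.0045, 0.0273, 0], 0, -1], [[0.0045, 0.0273, 0], 0, -1], [[0.0045, 0.0273, 0], 0, -1], [[0.0045, 0.0273, 0], 0, -1]]'

```text
time_s: 7.05
eef_pos: [0.581, -0.0675, 0.1951]
ee_rot: [[-0.965, 0.261, -0.001], [0.261, 0.965, 0.0], [0.001, -0.0, -1.0]]
contact_force: [-0.1, 0.2, -1.5]
opening: 0.159
gripper_force: 39.4
```

Call:
servo_tool --targets '[[[0, 0, 0.02], 0, -1], [[0, 0, 0.02], 0, -1], [[0, 0, 0], 0, -1], [[0, 0, 0], 0, -1]]'

```text
time_s: 7.45
eef_pos: [0.5808, -0.0686, 0.1548]
ee_rot: [[-0.966, 0.26, -0.002], [0.26, 0.966, 0.0], [0.002, -0.0, -1.0]]
contact_force: [0.8, -0.1, -0.6]
opening: 0.163
gripper_force: 39.6
```

```bash
python3 -c "
from h import *
st(.5814,-.0684,.1275,75)
a=np.mean([shot('side') for _ in range(4)],0)
o=bot.get_obs();p=o['eef_pos'];t=p-[0,0,.0755]
print('pred tip px',proj('side',t),'socket px',proj('side',[.5814,-.0684,.046]),'grip c',proj('side',p-[0,0,.0105]))
cv2.imwrite('pics/c5.png',cv2.resize(a[150:220,200:280,::-1].astype(np.uint8),(800,600)[:1]+(600,),interpolation=2)[:, :800])"
```

```text
t 7.45 p [ 0.5808 -0.0686  0.1548] psi 74.93 tilt [-0.0018  0.0003] J [ -9.2  10.3 109.    0.   60.8 -84.1] F [ 0.81 -0.08 -0.59] M [-0.034 -0.008  0.018] op 0.163 g 39.6
to go (tool) [-0.0006  0.0003  0.0273] turn -0.07
pred tip px [238.26717818 192.29221363] socket px [238.96285196 201.83051005] grip c [237.22824361 174.05884304]
```

View pics/c5.png

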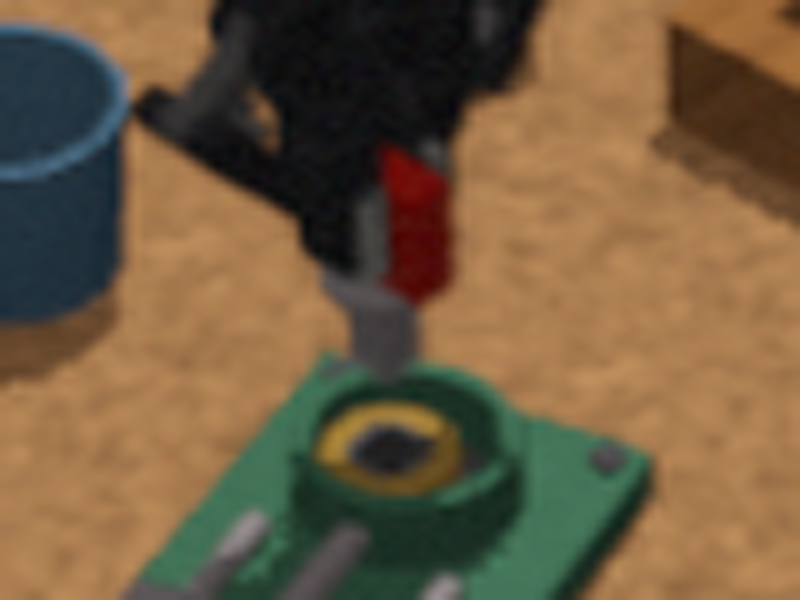

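The tip sits at about (238.5,193), directly above the socket at (239,202), which agrees with the predictions. Now I'll lower it and feel with small steps.

Call:
servo_tool --targets '[[[-0.0006, 0.0002, 0.012], 0, -1], [[0, 0, 0.012], 0, -1], [[0, 0, 0.004], 0, -1], [[0, 0, 0], 0, -1], [[0, 0, 0], 0, -1]]'

```text
time_s: 8.15
eef_pos: [0.5818, -0.0686, 0.1268]
ee_rot: [[-0.966, 0.259, -0.001], [0.259, 0.966, 0.0], [0.001, -0.0, -1.0]]
contact_force: [0.4, 0.2, -1.5]
opening: 0.156
gripper_force: 39.6
```

```bash
python3 -c "
from h import *
st(.5814,-.0684,.1215,75)"
```

```text
t 8.15 p [ 0.5818 -0.0686  0.1268] psi 74.99 tilt [-0.0008  0.0002] J [ -9.2  12.1 110.1   0.   57.8 -84.2] F [ 0.39  0.25 -1.53] M [ 0.009 -0.013 -0.04 ] op 0.156 g 39.6
to go (tool) [0.0004 0.0001 0.0053] turn -0.01
```

Call:
servo_tool --targets '[[[0, 0, 0.002], 0, -1], [[0, 0, 0.0015], 0, -1], [[0, 0, 0.0015], 0, -1], [[0, 0, 0], 0, -1]]'

```text
time_s: 8.55
eef_pos: [0.5819, -0.0686, 0.1221]
ee_rot: [[-0.966, 0.259, -0.0], [0.259, 0.966, 0.0], [0.0, -0.0, -1.0]]
contact_force: [-0.1, 0.9, -2.1]
opening: 0.153
gripper_force: 39.6
```

```bash
python3 -c "
from h import *
st(.5814,-.0684,.1215,75)"
```

```text
t 8.55 p [ 0.5819 -0.0686  0.1221] psi 75.0 tilt [-0.0002  0.    ] J [ -9.2  12.4 110.3   0.   57.3 -84.2] F [-0.08  0.88 -2.07] M [-0.016 -0.01   0.027] op 0.153 g 39.6
to go (tool) [0.0005 0.     0.0006] turn -0.0
```

Call:
servo_tool --targets '[[[0.0003, 0, 0.001], 0, -1], [[0, 0, 0.001], 0, -1], [[0, 0, 0], 0, -1]]'

```text
time_s: 8.85
eef_pos: [0.5815, -0.0685, 0.1201]
ee_rot: [[-0.966, 0.259, -0.0], [0.259, 0.966, 0.0], [0.0, -0.0, -1.0]]
contact_force: [-0.8, 0.1, -1.7]
opening: 0.155
gripper_force: 39.6
```

Call:
servo_tool --targets '[[[0, 0, 0.001], 0, -1], [[0, 0, 0], 0, -1]]'

```text
time_s: 9.05
eef_pos: [0.5816, -0.0685, 0.1191]
ee_rot: [[-0.966, 0.259, -0.0], [0.259, 0.966, 0.0], [0.0, -0.0, -1.0]]
contact_force: [0.0, 0.5, -1.3]
opening: 0.156
gripper_force: 39.6
```

```bash
python3 -c "
from h import *
st(.5814,-.0684,.1035,75)"
```

```text
t 9.05 p [ 0.5816 -0.0685  0.1191] psi 74.99 tilt [-0.0002  0.    ] J [ -9.2  12.5 110.5   0.   57.  -84.2] F [ 0.04  0.46 -1.3 ] M [0.016 0.027 0.018] op 0.156 g 39.6
to go (tool) [0.0002 0.0001 0.0156] turn -0.01
```

Tip is about 2.4 mm inside the face with no contact. Continue.

Call:
servo_tool --targets '[[[0, 0, 0.001], 0, -1], [[0, 0, 0], 0, -1]]'

```text
time_s: 9.25
eef_pos: [0.5816, -0.0685, 0.1181]
ee_rot: [[-0.966, 0.259, -0.0], [0.259, 0.966, 0.0], [0.0, -0.0, -1.0]]
contact_force: [-0.0, 0.2, -1.2]
opening: 0.156
gripper_force: 39.6
```

Call:
servo_tool --targets '[[[0, 0, 0.001], 0, -1], [[0, 0, 0], 0, -1]]'

```text
time_s: 9.45
eef_pos: [0.5816, -0.0685, 0.1171]
ee_rot: [[-0.966, 0.259, -0.0], [0.259, 0.966, 0.0], [0.0, -0.0, -1.0]]
contact_force: [0.3, 0.0, -1.1]
opening: 0.161
gripper_force: 39.6
```

```bash
python3 -c "
from h import *
st(.5814,-.0684,.1035,75)"
```

```text
t 9.45 p [ 0.5816 -0.0685  0.1171] psi 74.99 tilt [-0.0003  0.0001] J [ -9.2  12.7 110.6   0.   56.8 -84.2] F [ 0.29  0.04 -1.08] M [-0.03  -0.025  0.036] op 0.161 g 39.6
to go (tool) [0.0002 0.0001 0.0136] turn -0.01
```

Call:
servo_tool --targets '[[[0, 0, 0.0007], 0, -1], [[0, 0, 0], 0, -1]]'

```text
time_s: 9.65
eef_pos: [0.5816, -0.0685, 0.1165]
ee_rot: [[-0.966, 0.259, -0.0], [0.259, 0.966, 0.0], [0.0, 0.0, -1.0]]
contact_force: [0.8, -0.0, -2.0]
opening: 0.16
gripper_force: 39.6
```

Call:
servo_tool --targets '[[[0, 0, 0.0007], 0, -1], [[0, 0, 0], 0, -1]]'

```text
time_s: 9.85
eef_pos: [0.5818, -0.0685, 0.1159]
ee_rot: [[-0.966, 0.259, 0.0], [0.259, 0.966, 0.0], [-0.0, 0.0, -1.0]]
contact_force: [0.4, 0.6, -1.9]
opening: 0.159
gripper_force: 39.6
```

```bash
python3 -c "
from h import *
st(.5814,-.0684,.1035,75)"
```

```text
t 9.85 p [ 0.5818 -0.0685  0.1159] psi 74.99 tilt [0.0002 0.0001] J [ -9.2  12.8 110.6   0.   56.6 -84.2] F [ 0.42  0.59 -1.94] M [ 0.029 -0.085 -0.044] op 0.159 g 39.6
to go (tool) [ 0.0004 -0.      0.0124] turn -0.01
```

Call:
servo_tool --targets '[[[0, 0, 0.0007], 0, -1], [[0, 0, 0], 0, -1]]'

```text
time_s: 10.05
eef_pos: [0.5819, -0.0685, 0.1153]
ee_rot: [[-0.966, 0.259, 0.0], [0.259, 0.966, -0.0], [-0.0, 0.0, -1.0]]
contact_force: [0.9, 0.9, -0.4]
opening: 0.158
gripper_force: 39.7
```

```bash
python3 -c "
from h import *
st(.5814,-.0684,.1035,75)"
```

```text
t 10.05 p [ 0.5819 -0.0685  0.1153] psi 75.0 tilt [ 0.0004 -0.    ] J [ -9.2  12.8 110.6   0.   56.6 -84.2] F [ 0.92  0.91 -0.38] M [ 0.139 -0.017  0.033] op 0.158 g 39.7
to go (tool) [ 0.0005 -0.      0.0118] turn -0.0
```

Call:
servo_tool --targets '[[[0, 0, 0.0007], 0, -1], [[0, 0, 0], 0, -1]]'

```text
time_s: 10.25
eef_pos: [0.5819, -0.0683, 0.1145]
ee_rot: [[-0.966, 0.259, 0.0], [0.259, 0.966, 0.0], [-0.0, 0.0, -1.0]]
contact_force: [0.2, 1.2, -1.1]
opening: 0.16
gripper_force: 39.6
```

```bash
python3 -c "
from h import *
st(.5814,-.0684,.1035,75)"
```

```text
t 10.25 p [ 0.5819 -0.0683  0.1145] psi 74.99 tilt [0.0004 0.0004] J [ -9.1  12.9 110.7   0.   56.5 -84.2] F [ 0.19  1.18 -1.13] M [ 0.257 -0.133  0.045] op 0.16 g 39.6
to go (tool) [ 0.0004 -0.0002  0.011 ] turn -0.01
```

The torque shows a light sideways push towards +y, so I'll yield to it and go on.

Call:
servo_tool --targets '[[[-0.0001, 0.0004, 0.0005], 0, -1], [[0, 0, 0], 0, -1]]'

```text
time_s: 10.45
eef_pos: [0.5817, -0.0681, 0.1137]
ee_rot: [[-0.966, 0.259, -0.0], [0.259, 0.966, 0.0], [0.0, -0.0, -1.0]]
contact_force: [-0.6, 1.4, -0.5]
opening: 0.154
gripper_force: 39.6
```

```bash
python3 -c "
from h import *
st(.5814,-.0684,.1035,75)"
```

```text
t 10.45 p [ 0.5817 -0.0681  0.1137] psi 75.0 tilt [-0.0004  0.    ] J [ -9.1  12.9 110.7  -0.   56.4 -84.1] F [-0.65  1.4  -0.54] M [ 0.092 -0.105  0.043] op 0.154 g 39.6
to go (tool) [ 0.0002 -0.0003  0.0102] turn 0.0
```

Call:
servo_tool --targets '[[[0, 0, 0.0007], 0, -1], [[0, 0, 0], 0, -1]]'

```text
time_s: 10.65
eef_pos: [0.5818, -0.0681, 0.1131]
ee_rot: [[-0.966, 0.259, -0.0], [0.259, 0.966, 0.0], [0.0, 0.0, -1.0]]
contact_force: [0.7, 1.2, -0.6]
opening: 0.16
gripper_force: 39.6
```

```bash
python3 -c "
from h import *
st(.5814,-.0684,.1035,75)"
```

```text
t 10.65 p [ 0.5818 -0.0681  0.1131] psi 74.99 tilt [-0.0003  0.0001] J [ -9.1  13.  110.7   0.   56.4 -84.1] F [ 0.66  1.25 -0.62] M [0.198 0.    0.013] op 0.16 g 39.6
to go (tool) [ 0.0003 -0.0004  0.0096] turn -0.01
```

The full square is now in (tip about 8.4 mm deep). Continue.

Call:
servo_tool --targets '[[[0, 0.0002, 0.001], 0, -1], [[0, 0, 0], 0, -1], [[0, 0, 0.001], 0, -1], [[0, 0, 0], 0, -1]]'

```text
time_s: 11.05
eef_pos: [0.5818, -0.068, 0.1111]
ee_rot: [[-0.966, 0.259, -0.0], [0.259, 0.966, -0.0], [0.0, -0.0, -1.0]]
contact_force: [0.2, -0.7, -2.2]
opening: 0.158
gripper_force: 39.6
```

```bash
python3 -c "
from h import *
st(.5814,-.0684,.1035,75)"
```

```text
t 11.05 p [ 0.5818 -0.068   0.1111] psi 75.0 tilt [-0.0003 -0.0001] J [ -9.1  13.1 110.8  -0.   56.1 -84.1] F [ 0.24 -0.67 -2.21] M [ 0.064 -0.052  0.018] op 0.158 g 39.6
to go (tool) [ 0.0003 -0.0005  0.0076] turn -0.0
```

Call:
servo_tool --targets '[[[0, 0, 0.001], 0, -1], [[0, 0, 0], 0, -1], [[0, 0, 0.001], 0, -1], [[0, 0, 0], 0, -1]]'

```text
time_s: 11.45
eef_pos: [0.5818, -0.068, 0.1091]
ee_rot: [[-0.966, 0.259, -0.0], [0.259, 0.966, 0.0], [0.0, -0.0, -1.0]]
contact_force: [0.6, 0.3, -1.3]
opening: 0.158
gripper_force: 39.6
```

```bash
python3 -c "
from h import *
st(.5814,-.0684,.1035,75)"
```

```text
t 11.45 p [ 0.5818 -0.068   0.1091] psi 75.0 tilt [-0.0003  0.    ] J [ -9.1  13.2 110.9  -0.   55.9 -84.1] F [ 0.55  0.33 -1.33] M [ 0.055 -0.022 -0.044] op 0.158 g 39.6
to go (tool) [ 0.0003 -0.0005  0.0056] turn -0.0
```

Call:
servo_tool --targets '[[[0, 0, 0.001], 0, -1], [[0, 0, 0.001], 0, -1], [[0, 0, 0.001], 0, -1], [[0, 0, 0], 0, -1]]'

```text
time_s: 11.85
eef_pos: [0.5818, -0.068, 0.106]
ee_rot: [[-0.966, 0.259, -0.0], [0.259, 0.966, 0.0], [0.0, -0.0, -1.0]]
contact_force: [-0.7, 1.3, -2.1]
opening: 0.157
gripper_force: 39.6
```

Call:
servo_tool --targets '[[[0, 0, 0.001], 0, -1], [[0, 0, 0], 0, -1]]'

```text
time_s: 12.05
eef_pos: [0.5818, -0.068, 0.1051]
ee_rot: [[-0.966, 0.259, -0.0], [0.259, 0.966, 0.0], [0.0, -0.0, -1.0]]
contact_force: [-0.9, -0.0, -1.8]
opening: 0.159
gripper_force: 39.6
```

Call:
servo_tool --targets '[[[0, 0, 0.0007], 0, -1], [[0, 0, 0], 0, -1]]'

```text
time_s: 12.25
eef_pos: [0.5819, -0.068, 0.1045]
ee_rot: [[-0.966, 0.259, -0.0], [0.259, 0.966, 0.0], [0.0, -0.0, -1.0]]
contact_force: [0.2, 0.5, -1.8]
opening: 0.155
gripper_force: 39.6
```

```bash
python3 -c "
from h import *
st(.5814,-.0684,.1035,75)"
```

```text
t 12.25 p [ 0.5819 -0.068   0.1045] psi 74.99 tilt [-0.0001  0.    ] J [ -9.1  13.5 111.   -0.   55.4 -84.1] F [ 0.22  0.48 -1.8 ] M [-0.007  0.006  0.002] op 0.155 g 39.6
to go (tool) [ 0.0004 -0.0005  0.001 ] turn -0.01
```

Expected about 1 mm more. Feel for the floor in 0.5 mm steps.

Call:
servo_tool --targets '[[[0, 0, 0.0005], 0, -1], [[0, 0, 0], 0, -1]]'

```text
time_s: 12.45
eef_pos: [0.5819, -0.068, 0.104]
ee_rot: [[-0.966, 0.259, -0.0], [0.259, 0.966, -0.0], [0.0, -0.0, -1.0]]
contact_force: [0.1, 0.4, -2.1]
opening: 0.156
gripper_force: 39.6
```

Call:
servo_tool --targets '[[[0, 0, 0.0005], 0, -1], [[0, 0, 0], 0, -1]]'

```text
time_s: 12.65
eef_pos: [0.5819, -0.068, 0.1035]
ee_rot: [[-0.966, 0.259, -0.0], [0.259, 0.966, 0.0], [0.0, 0.0, -1.0]]
contact_force: [0.6, 0.4, -1.2]
opening: 0.162
gripper_force: 39.6
```

```bash
python3 -c "
from h import *
st(.5814,-.0684,.1035,75)"
```

```text
t 12.65 p [ 0.5819 -0.068   0.1035] psi 75.0 tilt [-0.0001  0.    ] J [ -9.1  13.6 111.1   0.   55.3 -84.1] F [ 0.63  0.39 -1.17] M [0.025 0.02  0.011] op 0.162 g 39.6
to go (tool) [ 0.0004 -0.0005  0.    ] turn -0.0
```

Call:
servo_tool --targets '[[[0, 0, 0.0004], 0, -1], [[0, 0, 0], 0, -1]]'

```text
time_s: 12.85
eef_pos: [0.582, -0.068, 0.1035]
ee_rot: [[-0.966, 0.259, 0.0], [0.259, 0.966, -0.0], [-0.0, 0.0, -1.0]]
contact_force: [-0.1, -0.5, 0.9]
opening: 0.159
gripper_force: 39.9
```

Call:
servo_tool --targets '[[[0, 0, 0.0004], 0, -1], [[0, 0, 0], 0, -1]]'

```text
time_s: 13.05
eef_pos: [0.5821, -0.068, 0.1034]
ee_rot: [[-0.966, 0.259, 0.0], [0.259, 0.966, -0.0], [-0.0, 0.0, -1.0]]
contact_force: [-1.3, 0.1, 4.6]
opening: 0.158
gripper_force: 40.5
```

```bash
python3 -c "
from h import *
st(.5814,-.0684,.1035,75)"
```

```text
t 13.05 p [ 0.5821 -0.068   0.1034] psi 75.0 tilt [ 0.0002 -0.    ] J [ -9.1  13.6 111.1   0.   55.3 -84.1] F [-1.26  0.12  4.58] M [0.108 0.496 0.005] op 0.158 g 40.5
to go (tool) [ 0.0005 -0.0006 -0.0001] turn -0.0
```

Floor felt at the expected depth with light contact, so the key is fully home. Relieve the press a little and turn clockwise.

Call:
servo_tool --targets '[[[0, 0, -0.0006], 0, -1], [[0, 0, 0], 3, -1], [[0, 0, 0], 3, -1], [[0, 0, 0], 3, -1], [[0, 0, 0], 3, -1], [[0, 0, 0], 0, -1]]'

```text
time_s: 13.65
eef_pos: [0.5819, -0.0678, 0.1034]
ee_rot: [[-0.891, 0.454, -0.0], [0.454, 0.891, 0.0], [0.0, 0.0, -1.0]]
contact_force: [-1.0, 1.2, 3.0]
opening: 0.157
gripper_force: 40.2
```

```bash
python3 -c "
from h import *
st(.5814,-.0684,.1035,12)"
```

```text
t 13.65 p [ 0.5819 -0.0678  0.1034] psi 62.99 tilt [-0.      0.0002] J [ -9.1  13.6 111.1   0.   55.3 -72.1] F [-1.05  1.18  3.05] M [0.219 0.336 0.065] op 0.157 g 40.2
to go (tool) [ 0.0002 -0.0008 -0.0001] turn 50.99
```

Call:
servo_tool --targets '[[[0, 0, 0], 3, -1], [[0, 0, 0], 3, -1], [[0, 0, 0], 3, -1], [[0, 0, 0], 3, -1], [[0, 0, 0], 0, -1]]'

```text
time_s: 14.15
eef_pos: [0.5819, -0.0679, 0.1034]
ee_rot: [[-0.778, 0.629, -0.0], [0.629, 0.778, 0.0], [0.0, 0.0, -1.0]]
contact_force: [-1.7, 1.1, 2.5]
opening: 0.156
gripper_force: 40.2
```

```bash
python3 -c "
from h import *
st(.5814,-.0684,.1035,12)"
```

```text
t 14.15 p [ 0.5819 -0.0679  0.1034] psi 51.05 tilt [-0.      0.0002] J [ -9.1  13.6 111.1   0.   55.3 -60.2] F [-1.65  1.07  2.54] M [0.208 0.344 0.052] op 0.156 g 40.2
to go (tool) [ 0.0001 -0.0007 -0.0001] turn 39.05
```

Call:
servo_tool --targets '[[[0, 0, 0], 3, -1], [[0, 0, 0], 3, -1], [[0, 0, 0], 3, -1], [[0, 0, 0], 3, -1], [[0, 0, 0], 3, -1], [[0, 0, 0], 3, -1], [[0, 0, 0], 3, -1], [[0, 0, 0], 0, -1]]'

```text
time_s: 14.95
eef_pos: [0.5818, -0.0679, 0.1034]
ee_rot: [[-0.501, 0.865, -0.0], [0.865, 0.501, 0.0], [0.0, -0.0, -1.0]]
contact_force: [-1.4, 1.2, 4.0]
opening: 0.16
gripper_force: 40.3
```

```bash
python3 -c "
from h import *
st(.5814,-.0684,.1035,12)"
```

```text
t 14.95 p [ 0.5818 -0.0679  0.1034] psi 30.09 tilt [-0.0003  0.0002] J [ -9.1  13.6 111.1   0.   55.3 -39.2] F [-1.39  1.23  3.97] M [0.225 0.45  0.038] op 0.16 g 40.3
to go (tool) [-0.0003 -0.0006 -0.0001] turn 18.09
```

Call:
servo_tool --targets '[[[0, 0, 0], 3, -1], [[0, 0, 0], 3, -1], [[0, 0, 0], 3, -1], [[0, 0, 0], 0, -1]]'

```text
time_s: 15.35
eef_pos: [0.5818, -0.0679, 0.1034]
ee_rot: [[-0.36, 0.933, -0.0], [0.933, 0.36, 0.0], [0.0, -0.0, -1.0]]
contact_force: [-1.6, 1.4, 3.8]
opening: 0.155
gripper_force: 40.3
```

```bash
python3 -c "
from h import *
st(.5814,-.0684,.1035,12)"
```

```text
t 15.35 p [ 0.5818 -0.0679  0.1034] psi 21.11 tilt [-0.0003  0.0002] J [ -9.1  13.6 111.1   0.   55.3 -30.2] F [-1.57  1.42  3.8 ] M [ 0.223  0.473 -0.071] op 0.155 g 40.3
to go (tool) [-0.0003 -0.0005 -0.0001] turn 9.11
```

Call:
servo_tool --targets '[[[0, 0, 0], 2, -1], [[0, 0, 0], 2, -1], [[0, 0, 0], 0, -1]]'

```text
time_s: 15.65
eef_pos: [0.5818, -0.0679, 0.1034]
ee_rot: [[-0.295, 0.956, -0.0], [0.956, 0.295, 0.0], [0.0, -0.0, -1.0]]
contact_force: [-2.6, 1.6, 4.2]
opening: 0.162
gripper_force: 40.4
```

```bash
python3 -c "
from h import *
st(.5814,-.0684,.1035,12)"
```

```text
t 15.65 p [ 0.5818 -0.0679  0.1034] psi 17.14 tilt [-0.0004  0.0001] J [ -9.1  13.6 111.1   0.   55.3 -26.2] F [-2.58  1.64  4.24] M [0.226 0.485 0.079] op 0.162 g 40.4
to go (tool) [-0.0003 -0.0005 -0.0001] turn 5.14
```

Call:
servo_tool --targets '[[[0, 0, 0], 1.5, -1], [[0, 0, 0], 1.5, -1], [[0, 0, 0], 0, -1]]'

```text
time_s: 15.95
eef_pos: [0.5818, -0.0679, 0.1034]
ee_rot: [[-0.242, 0.97, -0.0], [0.97, 0.242, 0.0], [0.0, -0.0, -1.0]]
contact_force: [-3.0, 0.6, 4.8]
opening: 0.153
gripper_force: 40.5
```

```bash
python3 -c "
from h import *
st(.5814,-.0684,.1035,12)"
```

```text
t 15.95 p [ 0.5818 -0.0679  0.1034] psi 13.98 tilt [-0.0003  0.0001] J [ -9.1  13.6 111.1   0.   55.3 -23.1] F [-2.97  0.65  4.81] M [0.254 0.626 0.077] op 0.153 g 40.5
to go (tool) [-0.0003 -0.0005 -0.0001] turn 1.98
```

Call:
servo_tool --targets '[[[0, 0, 0], 1, -1], [[0, 0, 0], 1, -1], [[0, 0, 0], 0, -1]]'

```text
time_s: 16.25
eef_pos: [0.5818, -0.0679, 0.1034]
ee_rot: [[-0.207, 0.978, -0.0], [0.978, 0.207, 0.0], [0.0, -0.0, -1.0]]
contact_force: [-3.5, 1.2, 5.2]
opening: 0.159
gripper_force: 40.5
```

```bash
python3 -c "
from h import *
st(.5814,-.0684,.1035,12)"
```

```text
t 16.25 p [ 0.5818 -0.0679  0.1034] psi 11.95 tilt [-0.0003  0.0001] J [ -9.1  13.6 111.1   0.   55.3 -21. ] F [-3.46  1.23  5.18] M [0.272 0.73  0.076] op 0.159 g 40.5
to go (tool) [-0.0004 -0.0005 -0.0001] turn -0.05
```

A little side load is building, so I'll yield about 0.3 mm and keep turning in 1° steps.

Call:
servo_tool --targets '[[[0, -0.0003, -0.0003], 1, -1], [[0, 0, 0], 0, -1]]'

```text
time_s: 16.45
eef_pos: [0.5817, -0.068, 0.1034]
ee_rot: [[-0.19, 0.982, 0.0], [0.982, 0.19, 0.0], [0.0, 0.0, -1.0]]
contact_force: [-2.2, 1.7, 2.8]
opening: 0.155
gripper_force: 40.1
```

```bash
python3 -c "
from h import *
st(.5814,-.0684,.1035,11)"
```

```text
t 16.45 p [ 0.5817 -0.068   0.1034] psi 10.94 tilt [0.0002 0.0002] J [ -9.1  13.6 111.1   0.   55.3 -20.1] F [-2.21  1.74  2.77] M [0.406 0.357 0.078] op 0.155 g 40.1
to go (tool) [-0.0004 -0.0004 -0.0001] turn -0.06
```

Call:
servo_tool --targets '[[[0, 0, 0], 1, -1], [[0, 0, 0], 0, -1]]'

```text
time_s: 16.65
eef_pos: [0.5817, -0.068, 0.1035]
ee_rot: [[-0.173, 0.985, 0.0], [0.985, 0.173, 0.0], [0.0, 0.0, -1.0]]
contact_force: [-1.8, 1.9, 1.6]
opening: 0.165
gripper_force: 40.0
```

```bash
python3 -c "
from h import *
st(.5814,-.0684,.1035,10)"
```

```text
t 16.65 p [ 0.5817 -0.068   0.1035] psi 9.95 tilt [0.0001 0.0002] J [ -9.1  13.6 111.1   0.   55.3 -19.1] F [-1.81  1.91  1.58] M [0.4   0.292 0.089] op 0.165 g 40.0
to go (tool) [-0.0004 -0.0003 -0.    ] turn -0.05
```

Call:
servo_tool --targets '[[[0, 0, 0], 1, -1], [[0, 0, 0], 0, -1]]'

```text
time_s: 16.85
eef_pos: [0.5817, -0.0679, 0.1035]
ee_rot: [[-0.156, 0.988, 0.0], [0.988, 0.156, 0.0], [0.0, 0.0, -1.0]]
contact_force: [-1.0, 2.0, 0.8]
opening: 0.157
gripper_force: 39.9
```

```bash
python3 -c "
from h import *
st(.5814,-.0684,.1035,9)"
```

```text
t 16.85 p [ 0.5817 -0.0679  0.1035] psi 8.96 tilt [0.     0.0002] J [ -9.1  13.6 111.1   0.   55.3 -18.1] F [-1.01  1.97  0.84] M [0.442 0.205 0.068] op 0.157 g 39.9
to go (tool) [-0.0004 -0.0003 -0.    ] turn -0.04
```

Call:
servo_tool --targets '[[[0, 0, 0], 1, -1], [[0, 0, 0], 0, -1]]'

```text
time_s: 17.05
eef_pos: [0.5816, -0.068, 0.1035]
ee_rot: [[-0.138, 0.99, 0.0], [0.99, 0.138, 0.0], [0.0, 0.0, -1.0]]
contact_force: [-0.6, 1.9, -1.3]
opening: 0.158
gripper_force: 39.7
```

```bash
python3 -c "
from h import *
st(.5814,-.0684,.1035,8)"
```

```text
t 17.05 p [ 0.5816 -0.068   0.1035] psi 7.96 tilt [0.     0.0002] J [ -9.1  13.6 111.1   0.   55.3 -17.1] F [-0.63  1.87 -1.33] M [0.492 0.068 0.15 ] op 0.158 g 39.7
to go (tool) [-0.0004 -0.0003 -0.    ] turn -0.04
```

Call:
servo_tool --targets '[[[0, 0, 0], 1, -1], [[0, 0, 0], 0, -1]]'

```text
time_s: 17.25
eef_pos: [0.5816, -0.068, 0.1035]
ee_rot: [[-0.121, 0.993, -0.0], [0.993, 0.121, 0.0], [0.0, -0.0, -1.0]]
contact_force: [-0.0, 2.4, -1.2]
opening: 0.161
gripper_force: 39.6
```

```bash
python3 -c "
from h import *
st(.5814,-.0684,.1035,7)"
```

```text
t 17.25 p [ 0.5816 -0.068   0.1035] psi 6.96 tilt [-0.0001  0.0001] J [ -9.1  13.6 111.1   0.   55.3 -16.1] F [-0.01  2.45 -1.22] M [0.499 0.058 0.18 ] op 0.161 g 39.6
to go (tool) [-0.0004 -0.0003  0.    ] turn -0.04
```

Call:
servo_tool --targets '[[[0, 0, 0], 1, -1], [[0, 0, 0], 0, -1]]'

```text
time_s: 17.45
eef_pos: [0.5816, -0.0679, 0.1035]
ee_rot: [[-0.104, 0.995, -0.0], [0.995, 0.104, 0.0], [0.0, -0.0, -1.0]]
contact_force: [-1.1, 3.0, -1.7]
opening: 0.155
gripper_force: 39.6
```

```bash
python3 -c "
from h import *
st(.5814,-.0684,.1035,6)"
```

```text
t 17.45 p [ 0.5816 -0.0679  0.1035] psi 5.97 tilt [-0.0001  0.0001] J [ -9.1  13.6 111.1   0.   55.3 -15.1] F [-1.11  3.04 -1.73] M [ 0.569 -0.02   0.254] op 0.155 g 39.6
to go (tool) [-0.0004 -0.0002  0.    ] turn -0.03
```

The twist is rising to 0.25 N m, so it's near or at the stop. One more half degree, yielding slightly sideways.

Call:
servo_tool --targets '[[[0.0003, 0, 0], 0.5, -1], [[0, 0, 0], 0, -1]]'

```text
time_s: 17.65
eef_pos: [0.5816, -0.0679, 0.1035]
ee_rot: [[-0.096, 0.995, -0.0], [0.995, 0.096, -0.0], [-0.0, -0.0, -1.0]]
contact_force: [-0.8, 1.0, -3.2]
opening: 0.156
gripper_force: 39.5
```

```bash
python3 -c "
from h import *
st(.5814,-.0684,.1035,5.5)"
```

```text
t 17.65 p [ 0.5816 -0.0679  0.1035] psi 5.49 tilt [-0.     -0.0003] J [ -9.1  13.6 111.1  -0.   55.3 -14.6] F [-0.78  1.04 -3.25] M [ 0.335 -0.007  0.299] op 0.156 g 39.5
to go (tool) [-0.0005 -0.0002  0.    ] turn -0.01
```

Call:
servo_tool --targets '[[[0, 0, 0], 0.5, -1], [[0, 0, 0], 0, -1]]'

```text
time_s: 17.85
eef_pos: [0.5816, -0.0678, 0.1035]
ee_rot: [[-0.087, 0.996, -0.0], [0.996, 0.087, -0.0], [-0.0, -0.0, -1.0]]
contact_force: [1.2, 1.5, -2.5]
opening: 0.159
gripper_force: 39.5
```

```bash
python3 -c "
from h import *
st(.5814,-.0684,.1035,5)"
```

```text
t 17.85 p [ 0.5816 -0.0678  0.1035] psi 4.99 tilt [-0.0001 -0.0002] J [ -9.1  13.6 111.1  -0.   55.3 -14.1] F [ 1.25  1.48 -2.54] M [ 0.331 -0.073  0.322] op 0.159 g 39.5
to go (tool) [-0.0005 -0.0002  0.    ] turn -0.01
```

The twist passed the grip torque and keeps rising at the compliance slope, so the hard stop is reached. Relax the wind-up, open, and retreat straight up.

Call:
servo_tool --targets '[[[0, 0, 0], -1, -1], [[0, 0, 0], -1, -1], [[0, 0, 0], -0.7, -1], [[0, 0, 0], 0, -1]]'

```text
time_s: 18.25
eef_pos: [0.5815, -0.0678, 0.1036]
ee_rot: [[-0.134, 0.991, -0.0], [0.991, 0.134, -0.0], [0.0, -0.0, -1.0]]
contact_force: [0.1, 1.8, -3.7]
opening: 0.161
gripper_force: 39.2
```

Call:
servo_tool --targets '[[[0, 0, 0], 0, -0.6], [[0, 0, 0], 0, -0.4], [[0, 0, 0], 0, -0.2], [[0, 0, 0], 0, 0], [[0, 0, 0], 0, 0], [[0, 0, 0], 0, 0]]'

```text
time_s: 18.85
eef_pos: [0.5817, -0.0678, 0.1038]
ee_rot: [[-0.134, 0.991, 0.0], [0.991, 0.134, -0.0], [-0.0, 0.0, -1.0]]
contact_force: [-0.1, -0.6, 0.7]
opening: 0.498
gripper_force: 0.0
```

Call:
servo_tool --targets '[[[0, 0, -0.005], 0, 0], [[0, 0, -0.01], 0, 0], [[0, 0, -0.02], 0, 0], [[0, 0, -0.03], 0, 0], [[0, 0, -0.04], 0, 0], [[0, 0, -0.04], 0, 0], [[0, 0, 0], 0, 0]]'

```text
time_s: 19.55
eef_pos: [0.5858, -0.0684, 0.2576]
ee_rot: [[-0.134, 0.991, 0.014], [0.991, 0.134, -0.002], [-0.004, 0.014, -1.0]]
contact_force: [0.4, -0.5, 0.7]
opening: 0.498
gripper_force: 0.0
```

```bash
python3 -c "
from h import *
st(.5814,-.0684,.1035,5)
a=shot('side');b=shot('top')
cv2.imwrite('pics/c6.png',np.hstack([cv2.resize(a[160:270,180:290,::-1],(400,400),interpolation=2),cv2.resize(b[150:230,190:270,::-1],(400,400),interpolation=2)]))"
```

```text
t 19.55 p [ 0.5858 -0.0684  0.2576] psi 7.7 tilt [ 0.014  -0.0023] J [ -9.1   5.4 103.1  -0.   70.7 -16.8] F [ 0.37 -0.48  0.7 ] M [-0.043 -0.061  0.005] op 0.498 g 0.0
to go (tool) [ 0.0013 -0.0065  0.154 ] turn 2.7
```

View pics/c6.png

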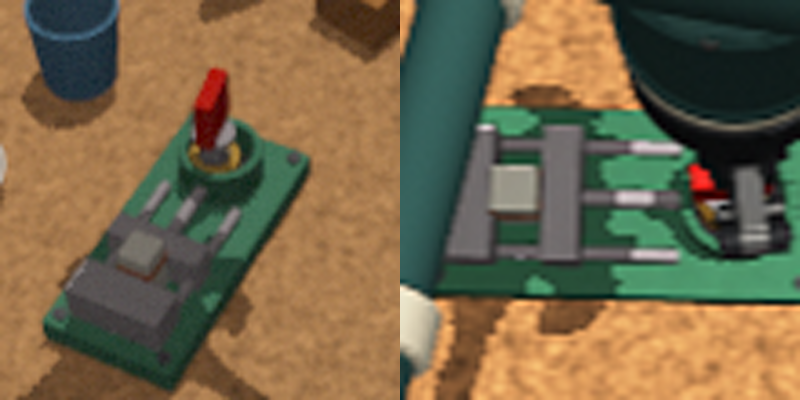

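The key stands upright in the socket. I'll move the arm aside to check how far the jaw and key turned.

Call:
servo_tool --targets '[[[-0.035, 0, 0], 0, 0], [[-0.035, 0, 0], 0, 0], [[-0.035, 0, 0], 0, 0], [[-0.035, 0, 0], 0, 0], [[-0.035, 0, 0], 0, 0], [[-0.035, 0, 0], 0, 0], [[0, 0, 0], 0, 0]]'

```text
time_s: 20.35
eef_pos: [0.6087, -0.2797, 0.2463]
ee_rot: [[-0.13, 0.991, -0.003], [0.991, 0.13, -0.0], [0.0, -0.003, -1.0]]
contact_force: [-0.0, 0.0, 0.3]
opening: 0.498
gripper_force: 0.0
```

```bash
python3 - <<'E'
from h import *
a0=cv2.imread('pics/tavg.png')[:,:,::-1].astype(float)
a1=np.mean([shot('top') for _ in range(4)],0)
# key grip top: home z = .028+.087=.115
w=redtop(a1);m=np.zeros_like(w);m[172:206,240:275]=1;w*=m
v,u=np.nonzero(w>.1);W=w[v,u];P=np.array([onz('top',x,y,.115)[:2] for x,y in zip(u,v)]);c=(P*W[:,None]).sum(0)/W.sum()
e,V=np.linalg.eigh(np.cov(P.T,aweights=W));print('grip',c,np.sqrt(12*e),np.degrees(np.arctan2(V[1,1],V[0,1])))
# jaw right edge and left edge profiles above/below the stone
g0=a0.mean(2);g1=a1.mean(2)
for r in((176,181),(195,200)):
    print(r);print(g0[r[0]:r[1],205:235].mean(0).astype(int));print(g1[r[0]:r[1],205:235].mean(0).astype(int))
o=np.hstack([cv2.resize(x[165:215,190:270,::-1].astype(np.uint8),(400,250),interpolation=2) for x in(a0,a1)]);cv2.imwrite('pics/c7.png',o)
E
```

```text
grip [ 0.58066386 -0.06330498] [0.01168004 0.03789825] 99.25949792601591
(176, 181)
[166 167 171 142  81  89 107 106 105 105 105 105 105  85  87 144 172 171
 173 175 175 177 137  90 113 117 119 119 120 121]
[193 195 199 167  98 107 127 126 125 125 125 123 100 133 188 198 199 201
 203 203 194 148 114 132 133 138 141 141 142 143]
(195, 200)
[170 172 156 100  71  95 100  99  99  99  99  99  77  47 132 177 172 172
 172 172 178 133  64  89  95  94  94  93  93  94]
[198 199 183 121  86 114 119 118 118 120 102  64  77 162 203 200 200 200
 200 203 150  79 111 114 113 112 112 112 112 112]
```

View pics/c7.png

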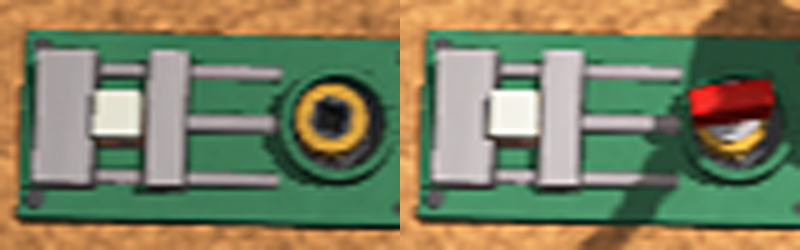

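The jaw moved about 1.2 px (3 mm, its full travel) and the key turned to the stop, standing in the socket. Hand in.

```bash
python3 -c "
from h import *
print(job_done())"
```

```text
the job is handed in; nothing more can be done
None
```

The job is handed in: the key is fully home, turned clockwise to the hard stop and left standing in the socket (leaning perhaps 3° in its play), and the jaw moved about 3 mm, its full travel, to clamp the stone.

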